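# Get the label roll from behind the sample pots

### The job

The label roll is at the back of the storage lane, behind two sample pots. First move both pots out of the lane and stand them on the side tray, leaving the roll where it is; then lay the roll flat in the round dish; then put both pots back upright in the lane, each just where it stood at the start (the roll's place stays empty). Keep everything upright and do not disturb the timer or the mouse.

Things in the scene. Friction and masses are not known exactly. Their poses are not given: they have to be found in the camera images.
- lane: Fixed open-topped aluminium channel; inside 84 mm wide (its y), 270 mm long (its x, -135 to +135); floor 4 mm thick; side walls and +x end wall 4 mm thick, 25 mm high above the desk; -x end open. Origin: its centre, on the desk. At the start along its x: roll about 62, the pots (either order) about -13 and -93 mm. The roll can be gripped only along the lane, once the pots are gone.
- wide_pot: Loose clear lidded sample pot with a white lid, the wider and lower of the two: 69 mm across at the lid (66 mm below it, lid from 36 mm up), 45 mm high, about 60 g. Origin: centre of its underside, z up.
- tall_pot: Loose clear lidded sample pot with a flat yellow lid, the narrower and taller of the two: 61 mm across at the lid, 55 mm high, about 70 g. Origin: centre of its underside, z up.
- label_roll: Loose roll of white labels lying flat, a disc with a brown core: 66 mm across, 26 mm high, about 90 g. Origin: centre of its underside, z up.
- side_tray: Side area: shallow grey rectangular tray, fixed, 230 mm (its x) by 130 mm (its y), rim 4 mm thick and 10 mm high, inner floor 4 mm above the desk. Origin: centre, on the desk, z up.
- roll_dish: Shallow black round dish, fixed, 100 mm outside and 86 mm inside diameter, rim 10 mm high, inner floor 4 mm above the desk; the roll lies flat in it with about 10 mm play all round. Origin: centre, on the desk, z up.
- timer: Bystander, loose: white bench timer on a dark foot, 64 x 64 x 65 mm. Origin: centre of its underside. Leave it alone.
- computer_mouse: Bystander, loose: black computer mouse, 116 x 56 x 37 mm. Origin: centre of its underside. Leave it alone.
Not all that is in view belongs to the job. Leave any red look-alike of the label_roll alone. Leave any purple look-alike of the wide_pot alone.

How it is judged (in metres and radians):
On the way, in this order (a step that is already met when the one before it is completed fails the run):
1. both pots stand released on the side tray while the roll is still at its place in the lane (x of wide_pot in the frame of side_tray between -0.09 and 0.09 m and y of wide_pot in the frame of side_tray between -0.042 and 0.042 m and z of wide_pot in the frame of side_tray between -0.008 and 0.008 m and angle between each of wide_pot, tall_pot's own z axis and vertical below 0.1 rad and linear speed of each of wide_pot, tall_pot below 0.02 m/s and angular speed of each of wide_pot, tall_pot below 0.3 rad/s and contact force between each of wide_pot, tall_pot and the fingers below 0.05 N and x of tall_pot in the frame of side_tray between -0.09 and 0.09 m and y of tall_pot in the frame of side_tray between -0.042 and 0.042 m and z of tall_pot in the frame of side_tray between -0.008 and 0.008 m and distance of label_roll from where it was at the start of the episode below 0.02 m), for 0.2 s.
2. the roll lies flat and released in the dish while both pots are still on the side tray (horizontal distance between label_roll and roll_dish below 0.013 m and z of label_roll in the frame of roll_dish below 0.0075 m and angle between label_roll's own z axis and vertical below 0.08 rad and linear speed of each of label_roll, wide_pot, tall_pot below 0.02 m/s and angular speed of each of label_roll, wide_pot, tall_pot below 0.3 rad/s and contact force between each of label_roll, wide_pot, tall_pot and the fingers below 0.05 N and x of wide_pot in the frame of side_tray between -0.09 and 0.09 m and y of wide_pot in the frame of side_tray between -0.042 and 0.042 m and z of wide_pot in the frame of side_tray between -0.008 and 0.008 m and angle between each of wide_pot, tall_pot's own z axis and vertical below 0.1 rad and x of tall_pot in the frame of side_tray between -0.09 and 0.09 m and y of tall_pot in the frame of side_tray between -0.042 and 0.042 m and z of tall_pot in the frame of side_tray between -0.008 and 0.008 m), for 0.2 s.
At the end, for the whole second after the job is handed in: The roll lies flat (within 0.08 rad) on the floor of the dish, within 13 mm of its centre; each pot stands upright (within 0.1 rad) in the lane within 15 mm of where it stood at the start; all are released and at rest (horizontal distance between label_roll and roll_dish below 0.013 m and z of label_roll in the frame of roll_dish below 0.0075 m and angle between label_roll's own z axis and vertical below 0.08 rad and linear speed of each of label_roll, wide_pot, tall_pot below 0.02 m/s and angular speed of each of label_roll, wide_pot, tall_pot below 0.3 rad/s and contact force between each of label_roll, wide_pot, tall_pot and the fingers below 0.05 N and distance of each of wide_pot, tall_pot from where it was at the start of the episode below 0.015 m and angle between each of wide_pot, tall_pot's own z axis and vertical below 0.1 rad); the robot touches nothing.
It fails at once if a pot or the roll is tipped by more than 0.6 rad (angle between any of wide_pot, tall_pot, label_roll's own z axis and vertical above 0.6 rad).
It fails at once if the timer or the mouse is moved by more than 20 mm (distance of any of timer, computer_mouse from where it was at the start of the episode above 0.02 m).
It also fails if it takes over 128 s, if anything falls off the work surface, if the arm or the gripper's body presses on something with over 40 N, if the wrist force passes 120 N, or if a joint passes its speed limit or range.

### The arm

A 6-joint arm with a two-finger parallel gripper is mounted at the origin on a cart in front of the work surface, level with it; the furniture and walls round the work are solid. World frame = base frame: x ahead of the robot, y to its left, z up, the work surface at z = 0. Lengths are in m, angles in degrees, forces in N, time in s.
With the tool pointing down it reaches from about 0.25 to 0.725 m from the base axis. Payload 9.7 kg.
Tool frame: the origin (TCP) lies midway between the tips of the shut fingers; the grasp point (between the pads) lies 19 mm behind it; z points along the fingers, y is the line along which they close (so a half turn about z gives the same grasp; the last joint's range is limited). The gripper opens to 85 mm and grips with 20 to 120 N. Pads are 22 mm wide; open, the fingers measure 114 mm over their backs; the gripper's body (76 mm by 85 mm) begins 54 mm behind the grasp point. The pads swing forward as they close: fully open they stand 13 mm farther back than shut.
Start: joints at [-65.489, 4.979, 10.078, 95.1, 0, 90], TCP at [0.228, -0.5, 0.231] pointing down, gripper open.
Joint ranges: [-179.16, 179.16], [-48.56, 103.87], [-65.8, 70.77], [-126.05, 130.52], [-82.76, 87.17], [-180, 180]. Speed limits (degrees/s): [127.2, 127.2, 147.25, 180, 180, 180].

### API

Orientations are given as [roll, pitch, yaw] about the fixed x, y, z axes, in that order (R = Rz(yaw) Ry(pitch) Rx(roll)).
In Python, from workcell import * gives the robot as it stands.
- The arm moves only by the tool servo_tool, never from a script. Its argument "moves" is a list of rows, each a list of 4 numbers: the shift along the world's x, y, z in shares of 800 mm (1.0 is 800 mm), then the turn about the world's z in a scale on which 1.0 is 2 rad. A call has 1 to 20 rows; each row is the pose to reach, as a shift and turn from the pose commanded when the call began; what a row does not reach only later rows make up. A row lasts 1/12 s, in which the tool goes at most 41.7 mm and 7.16 degrees, less where a joint would pass 70% of its speed; a pose out of reach is approached as far as the arm can. No shift or turn number may pass 1 either way. A call with a gripper value outside its range is refused whole. "claw" is the closure, from 0 (fully open) to 1 (shut), set as the call begins (left out, the last holds). The fingers move at their own pace and stop on an object; "force" is the grip in N (left out, the last holds). Time passes only in rows, so rows that repeat a pose let the fingers close. It gives the time, the measured TCP pose, the force, the opening and the grip force at its end, in the units of the state.
- get_obs(): the state, without advancing time (a new reading comes with each control period).
- camera(name): name is "scene" or "top" or "wrist"; returns the picture (400x640x3 uint8, red, green, blue); there is no depth.
- get_calibration(name): a dict with "fx", "fy", "cx", "cy" (pixels), "rvec" (rotation vector, rad) and "tvec" (3), from world to camera coordinates, as OpenCV has them; the wrist camera has in their place "tool_from_camera" (4x4, takes a point from camera to tool coordinates, whose origin is the TCP and whose axes are the flange's). Camera axes: x right, y down, z forward; pixel columns grow to the right and rows downward; lengths in m; the calibration is good to about 2 mm. A picture is of the moment at which its call begins: read the wrist's pose just before it. get_calibration takes no time and is no camera call.
- job_done(): hands the job in; it is judged then, once.
The state is a dict: "time": time; "q": joint angles; "qd": joint speeds; "joint_efforts": joint torques, N m; "ee_pos": TCP position; "tcp_rot": TCP orientation; "wrist_force": force on the tool from outside, world axes, zero at the start; "torque": the same for the moment, N m; "opening": finger opening in m; "grasp_force": force on a finger pad.
Only numpy, scipy, OpenCV 4.12 (cv2) and the standard library are available. Lean on these libraries where they do the work, as an engineer would, in place of code of your own. Each camera call takes 0.05 s, during which the arm holds its last target. There are 200 camera calls.

## Working session

There is one attempt and no reset: what is moved stays moved. The work goes in short steps, Python scripts to look and compute and a tool call to move; the robot and the scene stay as the last step left them, time stands still between calls to the robot, and variables do not carry over. Pictures are saved under pics/ and viewed, at most 14 in all, crops included, and the job is handed in when it is done.

Besides the shell and the picture viewer there is one more tool, called after ">>>" as name([rows], argument=value, ...), one row to a line, values as JSON. servo_tool: Moves the arm, as the interface text tells. Its arguments: {"type":"object","properties":{"moves":{"type":"array","items":{"type":"array","items":{"type":"number"}}},"claw":{"type":"number"},"force":{"type":"number"}},"required":["moves"]}

```bash
mkdir -p pics; cat > h.py <<'E'
from workcell import *
import numpy as np, cv2
def shot(n,f):
    im=camera(n); cv2.imwrite(f'pics/{f}.png',im[:,:,::-1]); return im
def ray(n,u,v,obs=None):
    c=get_calibration(n); d=np.array([(u-c['cx'])/c['fx'],(v-c['cy'])/c['fy'],1.])
    if 'rvec' in c:
        R=cv2.Rodrigues(np.array(c['rvec'],float))[0]; t=np.array(c['tvec'],float).ravel()
        return -R.T@t, R.T@d
    from scipy.spatial.transform import Rotation as Ro
    R=Ro.from_euler('xyz',obs['tcp_rot'],degrees=True).as_matrix(); T=np.array(c['tool_from_camera'])
    return R@T[:3,3]+obs['ee_pos'], R@T[:3,:3]@d
def onz(n,u,v,z,obs=None):
    o,d=ray(n,u,v,obs); return o+d*(z-o[2])/d[2]
def tri(a,b):
    (o1,d1),(o2,d2)=a,b; d1=d1/np.linalg.norm(d1); d2=d2/np.linalg.norm(d2)
    s=np.linalg.lstsq(np.c_[d1,-d2],o2-o1,rcond=None)[0]
    p,q=o1+d1*s[0],o2+d2*s[1]; return (p+q)/2,np.linalg.norm(p-q)
E
python3 - <<'E'
from h import *
print(get_obs())
shot('top','top0'); shot('scene','scene0')
for n in('top','scene','wrist'): print(get_calibration(n))
E
```

```text
{'time': 0.0, 'q': array([-6.54887119e+01,  5.01052233e+00,  1.00345170e+01,  9.50993211e+01,
       -8.47412112e-04,  8.99986365e+01]), 'qd': array([ 0.01209856,  0.01685114,  0.04151716, -0.03954309,  0.00908166,
        0.05341688]), 'joint_efforts': array([-2.07135354e-04, -5.20394361e+01,  4.64801109e+01,  1.64316874e-02,
        2.95111136e-05,  2.22921521e-07]), 'ee_pos': array([ 0.22808147, -0.50022808,  0.23058917]), 'tcp_rot': array([-1.79924673e+02,  8.45618852e-04,  2.45126526e+01]), 'wrist_force': array([-0.12781227, -0.21130377, -0.50326552]), 'torque': array([-0.00241646, -0.03250005, -0.02600779]), 'grasp_force': 0.0, 'opening': 0.08536384721500304}
{'fx': 428.8411792367786, 'fy': 428.8411792367786, 'cx': 317.3449480211471, 'cy': 187.45040701041856, 'rvec': array([ 2.1844921 , -2.18682526,  0.09868497]), 'tvec': array([1.06737344e-03, 5.04223276e-01, 1.11832350e+00])}
{'fx': 490.5137221632328, 'fy': 490.5137221632328, 'cx': 320.3535670045823, 'cy': 202.749488267703, 'rvec': array([ 1.03396336, -2.05323267,  1.28375715]), 'tvec': array([0.30537025, 0.20410426, 0.98529943])}
{'fx': 325.80924961506287, 'fy': 325.80924961506287, 'cx': 321.9647653669886, 'cy': 204.30916796966778, 'tool_from_camera': array([[ 3.56834024e-04, -9.47782155e-01, -3.18918264e-01,
         8.16533845e-02],
       [ 9.99999712e-01,  5.51875777e-04, -5.21212207e-04,
         4.75850788e-04],
       [ 6.69998894e-04, -3.18917986e-01,  9.47782079e-01,
        -1.43436672e-01],
       [ 0.00000000e+00,  0.00000000e+00,  0.00000000e+00,
         1.00000000e+00]])}
```

View pics/top0.png

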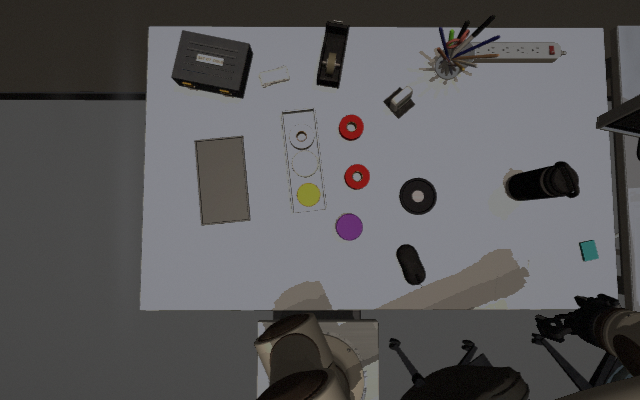

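View pics/scene0.png

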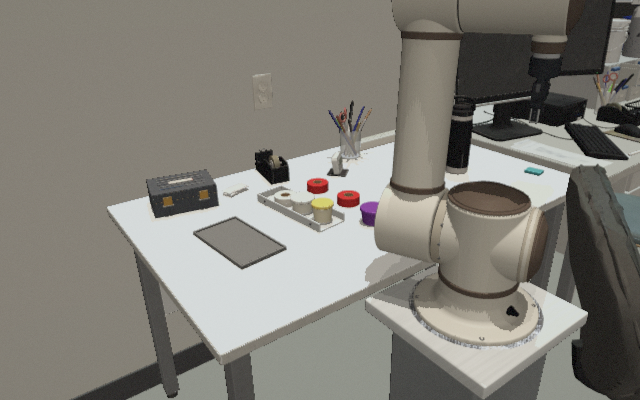

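Candidates. Roll: white (301,136) against the red rings (351,127) and (357,177). Wide pot: white lid (306,163) against purple (349,227). Tall pot: yellow (309,195). Dish: black ring (418,196). Tray: grey (222,180). Timer: white, about (400,102). Mouse: (411,264). By the description I choose the white and yellow objects in the lane. I'll check them in a close crop.

```bash
python3 - <<'E'
from h import *
im=cv2.imread('pics/top0.png')
cv2.imwrite('pics/crop0.png',cv2.resize(im[85:285,185:445],None,fx=3,fy=3,interpolation=cv2.INTER_CUBIC)[:600,:780])
for k,(u,v,z) in dict(yel=(309,195,.055),wide=(306,163,.045),roll=(301,136,.026),dish=(418,196,.01),tray=(222,180,.01),purple=(349,227,.045),lane0=(283,110,.025),lane1=(314,110,.025),lane2=(325,210,.025),lane3=(293,212,.025),timer=(400,102,.065)).items(): print(k,onz('top',u,v,z).round(3))
E
```

```text
yel [0.482 0.022 0.055]
wide [0.566 0.03  0.045]
roll [0.641 0.044 0.026]
dish [ 0.482 -0.269  0.01 ]
tray [0.525 0.256 0.01 ]
purple [ 0.4   -0.081  0.045]
lane0 [0.712 0.092 0.025]
lane1 [0.712 0.009 0.025]
lane2 [ 0.444 -0.019  0.025]
lane3 [0.439 0.065 0.025]
timer [ 0.723 -0.214  0.065]
```

View pics/crop0.png

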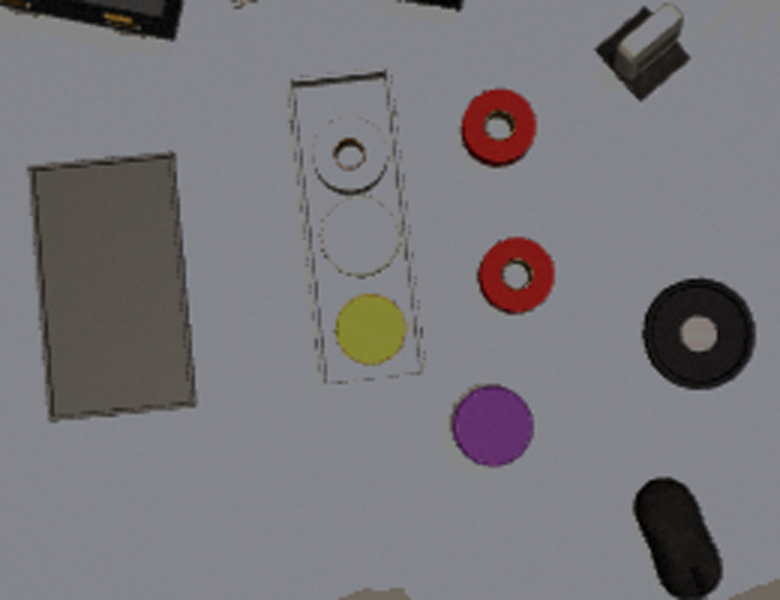

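Careful with the scale: shifts go in shares of 800 mm and turns go in shares of 2 rad. That gives: 53 cm / 80 = 0.6625, 33 cm / 80 = 0.4125, -0.33 rad / 2 = -0.165.

>>> servo_tool([
  [0.4125, 0.6625, 0.0375, -0.165],
  [0.4125, 0.6625, 0.0375, -0.165],
  [0.4125, 0.6625, 0.0375, -0.165],
  [0.4125, 0.6625, 0.0375, -0.165],
  [0.4125, 0.6625, 0.0375, -0.165],
  [0.4125, 0.6625, 0.0375, -0.165],
  [0.4125, 0.6625, 0.0375, -0.165],
  [0.4125, 0.6625, 0.0375, -0.165],
  [0.4125, 0.6625, 0.0375, -0.165],
  [0.4125, 0.6625, 0.0375, -0.165],
  [0.4125, 0.6625, 0.0375, -0.165],
  [0.4125, 0.6625, 0.0375, -0.165],
  [0.4125, 0.6625, 0.0375, -0.165],
  [0.4125, 0.6625, 0.0375, -0.165],
  [0.4125, 0.6625, 0.0375, -0.165],
  [0.4125, 0.6625, 0.0375, -0.165],
  [0.4125, 0.6625, 0.0375, -0.165],
  [0.4125, 0.6625, 0.0375, -0.165],
  [0.4125, 0.6625, 0.0375, -0.165],
], claw=0, force=30)

```text
time: 1.68
ee_pos: [0.5577, 0.0286, 0.2613]
tcp_rot: [180.0, 0.0, 5.6]
wrist_force: [-0.4, 0.2, -0.6]
opening: 0.0856
grasp_force: 0.0
```

```bash
python3 - <<'E'
from h import *
o=get_obs(); print(o['ee_pos'],o['tcp_rot'],o['time']); shot('wrist','w0')
E
```

```text
[0.55766239 0.02857899 0.26129273] [1.79985437e+02 2.04393210e-02 5.55163333e+00] 1.6833
```

View pics/w0.png

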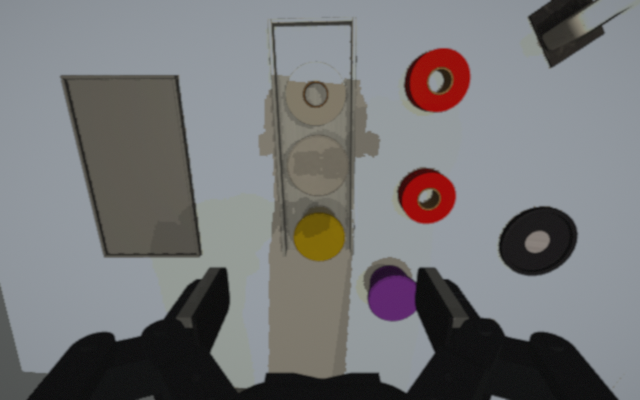

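The wrist view shows the yellow lid at (319,236), the clear/white lid at (317,165) and the roll's core at (316,94), all in the lane. The tray spans (62,75) to (201,256), and the dish is at (538,241). Next I measure them across both views.

```bash
cat >> h.py <<'E'
def blob(im,lo,hi,near,amin=20):
    h=cv2.cvtColor(im,cv2.COLOR_BGR2HSV); m=cv2.inRange(h,lo,hi)
    n,l,s,c=cv2.connectedComponentsWithStats(m); k=[i for i in range(1,n) if s[i,4]>=amin]
    i=min(k,key=lambda i:np.hypot(*(c[i]-near))); 
    cn=cv2.findContours((l==i).astype(np.uint8),0,2)[0]; cn=max(cn,key=len)
    return cn,s[i,4]
E
python3 - <<'E'
from h import *
o=get_obs(); T=cv2.imread('pics/top0.png'); W=cv2.imread('pics/w0.png')
def circ(cn):
    e=cv2.fitEllipse(cn); return e
Y=((20,110,60),(35,255,255)); B=((0,0,0),(180,255,70))
def both(name,lo,hi,a,b):
    e1=circ(blob(T,lo,hi,a)[0]); e2=circ(blob(W,lo,hi,b)[0])
    p,r=tri(ray('top',*e1[0]),ray('wrist',*e2[0],o)); print(name,e1[0],e1[1],e2[0],e2[1],p.round(4),'gap',r.round(4))
both('yel',*Y,(309,195),(319,236))
both('dish',*B,(418,196),(538,241))
# circles by Hough on enlarged patches
def hough(im,c,r0,r1,half=45):
    u,v=c; p=cv2.resize(cv2.cvtColor(im,6)[v-half:v+half,u-half:u+half],None,fx=6,fy=6,interpolation=cv2.INTER_CUBIC)
    p=cv2.createCLAHE(3,(4,4)).apply(p)
    c=cv2.HoughCircles(p,cv2.HOUGH_GRADIENT,1.5,40,param1=80,param2=20,minRadius=int(r0*6),maxRadius=int(r1*6))
    if c is None: return None
    return [(u-half+(x+.5)/6-.5,v-half+(y+.5)/6-.5,r/6) for x,y,r in c[0][:3]]
print('wideT',hough(T,(306,163),11,16,25)); print('wideW',hough(W,(317,165),24,34))
print('rollT',hough(T,(301,137),3,6,10)); print('rollTo',hough(T,(301,137),11,15,22)); print('coreW',hough(W,(316,94),8,15,20)); print('rollW',hough(W,(316,94),26,35,42))
cv2.imwrite('pics/w0c.png',cv2.resize(W[0:270,255:400],None,fx=2.2,fy=2.2,interpolation=cv2.INTER_CUBIC))
E
```

```text
yel (308.103271484375, 194.30763244628906) (22.24228286743164, 22.497957229614258) (318.82281494140625, 236.04872131347656) (48.889888763427734, 50.7572021484375) [0.4836 0.0245 0.0577] gap 0.0002
dish (417.39300537109375, 195.8173828125) (36.13795471191406, 36.637454986572266) (537.4754638671875, 240.53050231933594) (64.49027252197266, 79.13558959960938) [ 0.4827 -0.2686  0.0074] gap 0.0005
wideT [(np.float32(304.70834), np.float32(162.70833), np.float32(12.825)), (np.float32(301.20834), np.float32(137.95833), np.float32(12.400001)), (np.float32(301.45834), np.float32(155.45833), np.float32(15.849999))]
wideW [(np.float32(308.95834), np.float32(160.70833), np.float32(30.275)), (np.float32(318.95834), np.float32(163.70833), np.float32(31.65)), (np.float32(312.95834), np.float32(168.95833), np.float32(33.850002))]
rollT [(np.float32(301.70834), np.float32(136.45833), np.float32(5.5750003)), (np.float32(295.20834), np.float32(142.45833), np.float32(3.2749999))]
rollTo [(np.float32(301.20834), np.float32(135.95833), np.float32(11.825)), (np.float32(305.20834), np.float32(142.70833), np.float32(12.650001)), (np.float32(298.20834), np.float32(144.70833), np.float32(14.849999))]
coreW [(np.float32(314.70834), np.float32(94.208336), np.float32(13.2))]
rollW [(np.float32(320.45834), np.float32(69.708336), np.float32(34.3)), (np.float32(322.95834), np.float32(63.208332), np.float32(27.125)), (np.float32(309.20834), np.float32(97.45833), np.float32(30.550001))]
```

View pics/w0c.png

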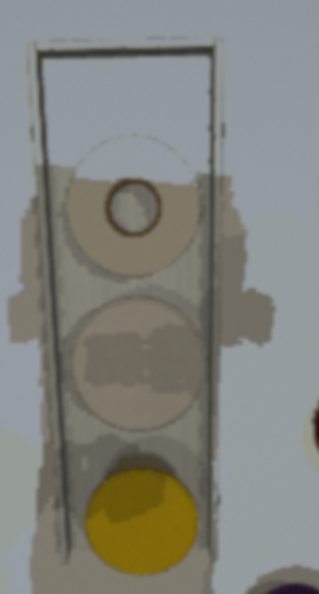

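The crop shows the wide lid centred at (138,363), which is image (317.7,165). The roll's core is at (315.5,94.1), and the lane's inner walls run from (40,52)–(213,53) down to (68,555)–(212,550) in crop pixels.

```bash
python3 - <<'E'
from h import *
o=get_obs(); T=cv2.imread('pics/top0.png'); W=cv2.imread('pics/w0.png')
f=lambda x,y:(x/2.2+255-.3,y/2.2-.3)
for n,a,b in(('wide',(304.8,163.0),f(138,363)),('rollcore',(301.1,136.1),f(133,207))):
    p,r=tri(ray('top',*a),ray('wrist',*b,o)); print(n,p.round(4),r.round(4))
for n,z,c in(('wide',.049,(138,363)),('roll',.030,(133,207)),('yel',.059,None)):
    uv=f(*c) if c else (318.82,236.05); print(n,onz('wrist',*uv,z,o).round(4))
P=[onz('wrist',*f(*c),.025,o) for c in((40,52),(213,53),(68,555),(212,550))]
print(np.array(P).round(4)); a=(P[0]+P[1])/2; b=(P[2]+P[3])/2; print('lane yaw',np.degrees(np.arctan2(*(a-b)[1::-1])))
for u,v in((62,75),(178,75),(201,256),(105,256)): print('tray',onz('wrist',u,v,.01,o).round(4))
for u,v in((30,168),(174,153),(196,405),(50,420)): print('trayT',onz('top',u/3+185-.33,v/3+85-.33,.01,o).round(4))
print(tri(ray('top',*(np.array((30+196,168+405))/6+(184.7,84.7))),ray('wrist',*((np.array((62,75))+(201,256))/2),o)))
E
```

```text
wide [0.5656 0.0335 0.0497] 0.0004
rollcore [0.6392 0.0433 0.0353] 0.0002
wide [0.5654 0.0337 0.049 ]
roll [0.6392 0.0433 0.03  ]
yel [0.4842 0.0245 0.059 ]
[[ 0.7039  0.0932  0.025 ]
 [ 0.7113  0.0121  0.025 ]
 [ 0.4424  0.064   0.025 ]
 [ 0.4539 -0.0199  0.025 ]]
lane yaw 6.718211741852311
tray [0.6317 0.3299 0.01  ]
tray [0.6443 0.1996 0.01  ]
tray [0.4176 0.1786 0.01  ]
tray [0.405  0.3078 0.01  ]
trayT [0.6317 0.3307 0.01  ]
trayT [0.6454 0.2018 0.01  ]
trayT [0.4192 0.1796 0.01  ]
trayT [0.4062 0.3083 0.01  ]
(array([0.5291642 , 0.25990937, 0.00404483]), np.float64(0.011081661663419484))
```

Scaled: -16 cm / 80 = -0.2, -7.3 cm / 80 = -0.0913, 0.02 rad / 2 = 0.01.

>>> servo_tool([
  [-0.0913, -0.005, -0.2, 0.01],
  [-0.0913, -0.005, -0.2, 0.01],
  [-0.0913, -0.005, -0.2, 0.01],
  [-0.0913, -0.005, -0.2, 0.01],
  [-0.0913, -0.005, -0.2, 0.01],
  [-0.0913, -0.005, -0.2, 0.01],
  [-0.0913, -0.005, -0.2, 0.01],
  [-0.0913, -0.005, -0.2, 0.01],
])

```text
time: 2.4
ee_pos: [0.4877, 0.0253, 0.1047]
tcp_rot: [180.0, -0.3, 6.7]
wrist_force: [0.3, -0.1, -0.8]
opening: 0.0853
grasp_force: 0.0
```

Scaled: -7.8 cm / 80 = -0.0975, -7.4 cm / 80 = -0.0925.

>>> servo_tool([
  [0, -0.0013, -0.0375, 0],
  [0, -0.0013, -0.0625, 0],
  [0, -0.0013, -0.0813, 0],
  [0, -0.0013, -0.0925, 0],
  [0, -0.0013, -0.0975, 0],
  [0, -0.0013, -0.0975, 0],
  [0, -0.0013, -0.0975, 0],
])

```text
time: 2.98
ee_pos: [0.4863, 0.0246, 0.0247]
tcp_rot: [180.0, -0.1, 6.8]
wrist_force: [-0.0, -0.5, -0.1]
opening: 0.0854
grasp_force: 0.0
```

```bash
python3 - <<'E'
from h import *
shot('wrist','w1');o=get_obs(); print(o['ee_pos'],o['tcp_rot'],o['wrist_force'],o['time'])
E
```

```text
[0.48630009 0.02462137 0.0247867 ] [ 1.79992094e+02 -1.21396259e-01  6.74783063e+00] [0.9391033  0.6982362  1.18245363] 3.0333
```

View pics/w1.png

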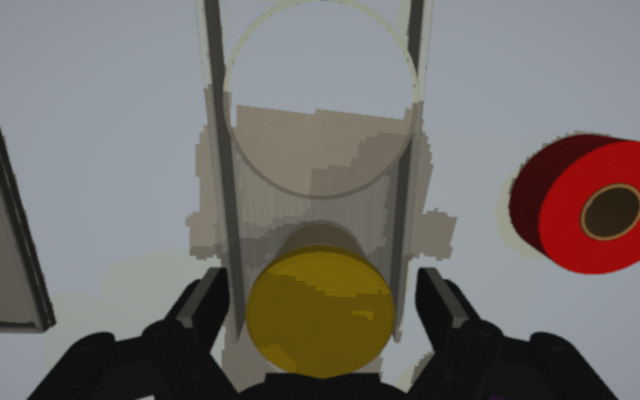

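The yellow lid at (320,312) sits midway between the fingers at 225 and 417, so I close.

>>> servo_tool([
  [0, 0, 0, 0],
  [0, 0, 0, 0],
  [0, 0, 0, 0],
  [0, 0, 0, 0],
  [0, 0, 0, 0],
  [0, 0, 0, 0],
  [0, 0, 0, 0],
  [0, 0, 0, 0],
], claw=1, force=30)

```text
time: 3.7
ee_pos: [0.4858, 0.0246, 0.0244]
tcp_rot: [180.0, -0.1, 6.8]
wrist_force: [0.2, 0.7, 5.2]
opening: 0.0574
grasp_force: 31.4
```

Scaled: 22.4 cm / 80 = 0.28, -1.5 cm / 80 = -0.0188.

>>> servo_tool([
  [0, 0, 0.025, 0],
  [0, 0, 0.0625, 0],
  [0, 0, 0.1, 0],
  [0, 0.0125, 0.125, 0],
  [-0.0038, 0.05, 0.125, 0],
  [-0.0075, 0.1, 0.125, 0],
  [-0.0113, 0.15, 0.125, 0],
  [-0.015, 0.2, 0.125, 0],
  [-0.0188, 0.2375, 0.125, 0],
  [-0.0188, 0.2688, 0.125, 0],
  [-0.0188, 0.28, 0.1125, 0],
  [-0.0188, 0.28, 0.0875, 0],
  [-0.0188, 0.28, 0.0625, 0],
  [-0.0188, 0.28, 0.0438, 0],
  [-0.0188, 0.28, 0.025, 0],
  [-0.0188, 0.28, 0.015, 0],
  [-0.0188, 0.28, 0.0075, 0],
  [-0.0188, 0.28, 0.0013, 0],
  [-0.0188, 0.28, 0.0013, 0],
  [-0.0188, 0.28, 0.0013, 0],
])

```text
time: 5.37
ee_pos: [0.4994, 0.0996, 0.0412]
tcp_rot: [-177.9, -0.4, 10.2]
wrist_force: [-4.1, 20.2, 41.0]
opening: 0.0574
grasp_force: 36.7
```

```bash
python3 - <<'E'
from h import *
shot('wrist','w2');o=get_obs(); print(o['ee_pos'],o['tcp_rot'],o['wrist_force'],o['opening'],o['time'])
E
```

```text
[0.49941722 0.09995734 0.04095661] [-177.91077752   -0.45053406   10.19648954] [-1.87880119 13.09548929 24.40212256] 0.057263760813096184 5.4167
```

View pics/w2.png

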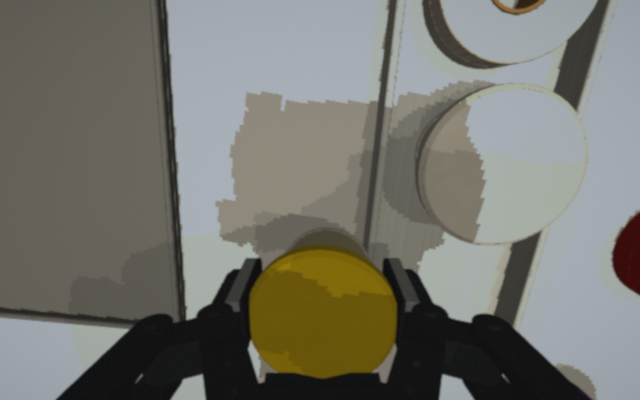

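The pot has stopped at about (0.50, 0.10) near the lane's left wall, well short of the tray, with 24 N on it. I'll check the joints and the outside view before moving.

```bash
python3 - <<'E'
from h import *
a=shot('top','t3');b=shot('scene','s3');o=get_obs(); print({k:np.round(v,2) for k,v in o.items()})
c=cv2.resize(a[80:280,180:340],None,fx=2,fy=2); d=cv2.resize(b[60:300,120:400],None,fx=1.6,fy=1.6)
H=max(c.shape[0],d.shape[0]); p=np.zeros((H,c.shape[1]+d.shape[1],3),np.uint8); p[:c.shape[0],:c.shape[1]]=c; p[:d.shape[0],c.shape[1]:]=d
cv2.imwrite('pics/m3.png',p[:,:,::-1])
E
```

```text
{'time': np.float64(5.52), 'q': array([ 10.16,  -0.35, -16.51,  73.43,   2.07, 179.95]), 'qd': array([ 0.06, -0.03, -0.05,  0.19, -0.07, -0.06]), 'joint_efforts': array([ -7.06, -33.81,  34.24,  -0.34,  -3.76,  -0.12]), 'ee_pos': array([0.5 , 0.1 , 0.04]), 'tcp_rot': array([-177.93,   -0.41,   10.2 ]), 'wrist_force': array([-2.84, 14.34, 23.53]), 'torque': array([ 2.67,  0.63, -0.1 ]), 'grasp_force': np.float64(34.74), 'opening': np.float64(0.06)}
```

View pics/m3.png

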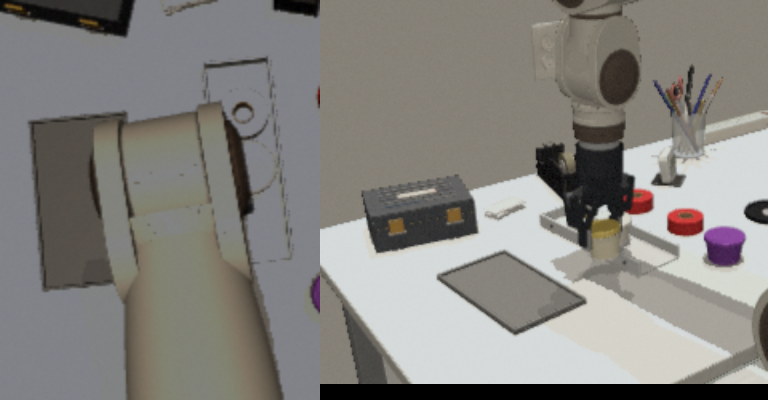

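The scene view shows the pot, held upright, resting its edge on the lane's left wall. Joint 6 is at its 180° limit, since yaw = q1 + 180 − q6. I'll lift straight up first, then turn the yaw positive for the tray side.

Scaled: 10 cm / 80 = 0.125, 7 cm / 80 = 0.0875.

>>> servo_tool([
  [0, 0, 0.025, 0],
  [0, 0, 0.05, 0],
  [0, 0, 0.0875, 0],
  [0, 0, 0.125, 0],
  [0, 0, 0.125, 0],
  [0, 0, 0.125, 0],
])

```text
time: 6.02
ee_pos: [0.4976, 0.0972, 0.1389]
tcp_rot: [-178.2, -0.2, 10.1]
wrist_force: [-0.0, -1.2, -1.1]
opening: 0.0576
grasp_force: 32.3
```

```bash
python3 - <<'E'
from h import *
im=shot('wrist','w4');o=get_obs(); print({k:np.round(o[k],4) for k in('ee_pos','tcp_rot','q','wrist_force','opening')})
print(cv2.fitEllipse(blob(im[:,:,::-1].copy(),(20,110,60),(35,255,255),(320,312))[0]))
W=cv2.imread('pics/w1.png');print(cv2.fitEllipse(blob(W,(20,110,60),(35,255,255),(320,312))[0]))
E
```

```text
{'ee_pos': array([0.4968, 0.097 , 0.1373]), 'tcp_rot': array([-1.782327e+02,  3.700000e-03,  1.010990e+01]), 'q': array([ 10.0525,  -1.8772,  -7.3315,  84.5513,   1.7673, 179.9426]), 'wrist_force': array([ 0.268 , -0.1965, -0.3336]), 'opening': np.float64(0.0572)}
((322.8037414550781, 312.30712890625), (132.89964294433594, 151.1909942626953), 96.24952697753906)
((319.8947448730469, 311.2358703613281), (132.2619171142578, 148.11790466308594), 88.96640014648438)
```

Scaled: 15.1 cm / 80 = 0.1888, -2.7 cm / 80 = -0.0338, 0.5 rad / 2 = 0.25.

>>> servo_tool([
  [0, 0, 0, 0.06],
  [0, 0, 0, 0.12],
  [0, 0, 0, 0.18],
  [0, 0, 0, 0.25],
  [-0.0063, 0.0375, 0, 0.25],
  [-0.0125, 0.075, 0, 0.25],
  [-0.0188, 0.1125, 0, 0.25],
  [-0.025, 0.15, 0, 0.25],
  [-0.0313, 0.175, 0, 0.25],
  [-0.0338, 0.1888, 0, 0.25],
  [-0.0338, 0.1888, 0, 0.25],
  [-0.0338, 0.1888, 0, 0.25],
  [-0.0338, 0.1888, 0, 0.25],
])

```text
time: 7.15
ee_pos: [0.4695, 0.247, 0.1369]
tcp_rot: [-178.2, 0.1, 38.7]
wrist_force: [-0.6, -0.4, -0.7]
opening: 0.057
grasp_force: 32.4
```

Scaled: -11 cm / 80 = -0.1375, -10.8 cm / 80 = -0.135.

>>> servo_tool([
  [0, 0.0013, -0.0375, 0],
  [0, 0.0013, -0.075, 0],
  [0, 0.0013, -0.1, 0],
  [0, 0.0013, -0.1188, 0],
  [0, 0.0013, -0.13, 0],
  [0, 0.0013, -0.135, 0],
  [0, 0.0013, -0.1375, 0],
  [0, 0.0013, -0.1375, 0],
  [0, 0.0013, -0.1375, 0],
])

```text
time: 7.9
ee_pos: [0.4701, 0.249, 0.0286]
tcp_rot: [-178.3, -0.0, 38.7]
wrist_force: [-0.2, -0.2, 0.2]
opening: 0.0575
grasp_force: 32.4
```

Scaled: -0.3 cm / 80 = -0.0038, -0.2 cm / 80 = -0.0025.

>>> servo_tool([
  [0, 0, -0.0013, 0],
  [0, 0, -0.0025, 0],
  [0, 0, -0.0038, 0],
  [0, 0, -0.0038, 0],
  [0, 0, -0.0038, 0],
])

```text
time: 8.32
ee_pos: [0.4695, 0.249, 0.0246]
tcp_rot: [-178.2, 0.0, 38.8]
wrist_force: [-0.4, -0.0, -0.5]
opening: 0.0576
grasp_force: 32.4
```

Scaled: -0.3 cm / 80 = -0.0038, -0.2 cm / 80 = -0.0025.

>>> servo_tool([
  [0, 0, -0.0013, 0],
  [0, 0, -0.0025, 0],
  [0, 0, -0.0038, 0],
  [0, 0, -0.0038, 0],
])

```text
time: 8.65
ee_pos: [0.47, 0.2493, 0.0233]
tcp_rot: [-178.2, -0.1, 38.8]
wrist_force: [-2.8, -1.6, 12.9]
opening: 0.0574
grasp_force: 33.1
```

Scaled: 0.1 cm / 80 = 0.0013.

>>> servo_tool([
  [0, 0, 0.0013, 0],
  [0, 0, 0.0013, 0],
  [0, 0, 0.0013, 0],
  [0, 0, 0.0013, 0],
  [0, 0, 0.0013, 0],
  [0, 0, 0.0013, 0],
], claw=0)

```text
time: 9.15
ee_pos: [0.4694, 0.2489, 0.0223]
tcp_rot: [-178.2, 0.1, 38.8]
wrist_force: [0.3, -0.7, 0.3]
opening: 0.0856
grasp_force: 0.0
```

Scaled: 20 cm / 80 = 0.25, 18 cm / 80 = 0.225.

>>> servo_tool([
  [0, 0, 0.0375, 0],
  [0, 0, 0.075, 0],
  [0, 0, 0.125, 0],
  [0, 0, 0.175, 0],
  [0, 0, 0.225, 0],
  [0, 0, 0.25, 0],
  [0, 0, 0.25, 0],
])

```text
time: 9.73
ee_pos: [0.4709, 0.2496, 0.2281]
tcp_rot: [-178.3, -0.4, 38.8]
wrist_force: [1.1, -0.0, 0.5]
opening: 0.0849
grasp_force: 0.0
```

```bash
python3 - <<'E'
from h import *
im=shot('wrist','w5');o=get_obs(); print({k:np.round(o[k],4) for k in('ee_pos','tcp_rot','q','time')})
e=cv2.fitEllipse(blob(im[:,:,::-1].copy(),(20,110,60),(35,255,255),(320,300))[0]); print(e, onz('wrist',*e[0],.059,o))
E
```

```text
{'ee_pos': array([0.4705, 0.2494, 0.2252]), 'tcp_rot': array([-178.2842,   -0.2039,   38.7536]), 'q': array([ 27.0079,   2.5732,   6.8498,  94.4264,   1.7214, 168.249 ]), 'time': np.float64(9.7833)}
((329.8847351074219, 188.7526397705078), (59.21833801269531, 60.64308166503906), 94.34109497070312) [0.46785319 0.24346649 0.059     ]
```

View pics/w5.png

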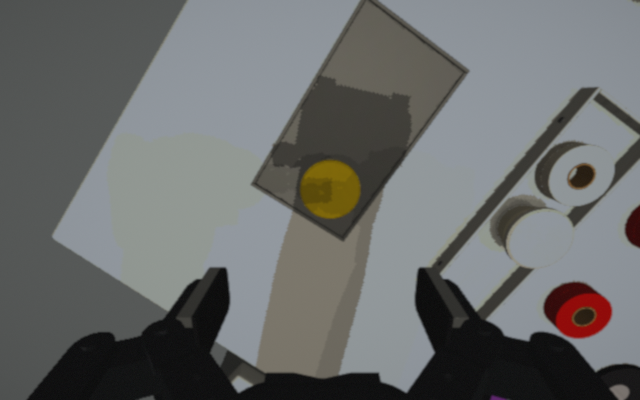

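The yellow pot stands upright at about (0.468, 0.244) on the tray's near half. The wide pot and the roll have not moved in the lane. Next is the wide pot.

Scaled: -21.6 cm / 80 = -0.27, -18.9 cm / 80 = -0.2363, -0.525 rad / 2 = -0.2625.

>>> servo_tool([
  [0.015, -0.0338, 0, -0.0325],
  [0.03, -0.0675, 0, -0.065],
  [0.045, -0.1013, 0, -0.0975],
  [0.06, -0.135, 0, -0.13],
  [0.075, -0.1688, 0, -0.1625],
  [0.09, -0.2025, 0, -0.195],
  [0.105, -0.2363, 0, -0.2275],
  [0.1188, -0.27, 0, -0.2625],
  [0.1188, -0.27, 0, -0.2625],
  [0.1188, -0.27, -0.05, -0.2625],
  [0.1188, -0.27, -0.1, -0.2625],
  [0.1188, -0.27, -0.1375, -0.2625],
  [0.1188, -0.27, -0.15, -0.2625],
  [0.1188, -0.27, -0.15, -0.2625],
  [0.1188, -0.27, -0.15, -0.2625],
  [0.1188, -0.27, -0.15, -0.2625],
])

```text
time: 11.12
ee_pos: [0.5655, 0.0331, 0.1047]
tcp_rot: [-178.2, -0.1, 8.7]
wrist_force: [-0.2, -0.5, -0.1]
opening: 0.0853
grasp_force: 0.0
```

```bash
python3 - <<'E'
from h import *
im=shot('wrist','w6');o=get_obs(); print({k:np.round(o[k],4) for k in('ee_pos','tcp_rot','q','time')})
E
```

```text
{'ee_pos': array([0.5656, 0.0331, 0.1049]), 'tcp_rot': array([-1.782487e+02, -1.377000e-01,  8.685900e+00]), 'q': array([  2.4666,   6.6536,  -2.0932,  81.3062,   1.7559, 173.7778]), 'time': np.float64(11.1667)}
```

View pics/w6.png

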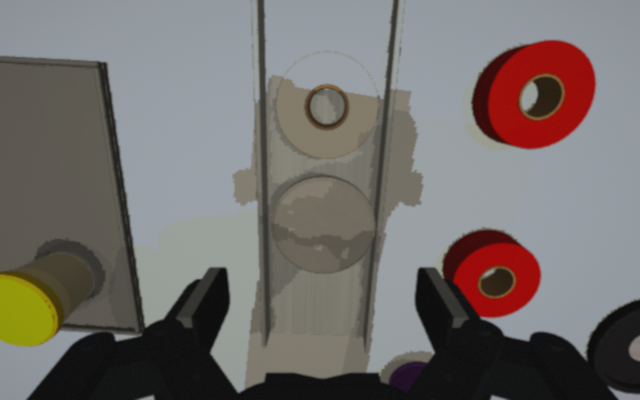

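The wide lid spans columns 272–376 and rows 175–273, centred at (324,224). It lies between the fingers and is still in place.

```bash
python3 - <<'E'
from h import *
o=get_obs(); print(onz('wrist',324,224,.049,o),onz('wrist',326.5,106.5,.03,o))
E
```

```text
[0.56676605 0.03320392 0.049     ] [0.63967201 0.04337986 0.03      ]
```

Scaled: -8.1 cm / 80 = -0.1013, -7.4 cm / 80 = -0.0925.

>>> servo_tool([
  [0, 0, -0.0375, 0],
  [0, 0, -0.0625, 0],
  [0, 0, -0.0813, 0],
  [0, 0, -0.0925, 0],
  [0, 0, -0.1013, 0],
  [0, 0, -0.1013, 0],
  [0, 0, -0.1013, 0],
])

```text
time: 11.75
ee_pos: [0.5651, 0.0329, 0.0225]
tcp_rot: [-178.2, -0.0, 8.7]
wrist_force: [-0.7, 0.7, -0.5]
opening: 0.0855
grasp_force: 0.0
```

>>> servo_tool([
  [0, 0, 0, 0],
  [0, 0, 0, 0],
  [0, 0, 0, 0],
  [0, 0, 0, 0],
  [0, 0, 0, 0],
  [0, 0, 0, 0],
  [0, 0, 0, 0],
], claw=1, force=30)

```text
time: 12.33
ee_pos: [0.5654, 0.0331, 0.0233]
tcp_rot: [-178.2, -0.1, 8.7]
wrist_force: [-0.3, -0.2, 5.8]
opening: 0.0652
grasp_force: 33.5
```

Scaled: 22.6 cm / 80 = 0.2825, 1.5 cm / 80 = 0.0188, 0.5 rad / 2 = 0.25.

>>> servo_tool([
  [0, 0, 0.025, 0],
  [0, 0, 0.0625, 0],
  [0, 0, 0.1, 0],
  [0, 0, 0.1375, 0],
  [0, 0, 0.1375, 0.05],
  [0.0025, 0.025, 0.1375, 0.1],
  [0.0038, 0.0625, 0.1375, 0.15],
  [0.0063, 0.1, 0.1375, 0.2],
  [0.01, 0.1375, 0.1375, 0.25],
  [0.0125, 0.175, 0.1375, 0.25],
  [0.015, 0.2125, 0.1375, 0.25],
  [0.0175, 0.25, 0.1375, 0.25],
  [0.0188, 0.275, 0.1375, 0.25],
  [0.0188, 0.2825, 0.1375, 0.25],
  [0.0188, 0.2825, 0.1375, 0.25],
  [0.0188, 0.2825, 0.1375, 0.25],
])

```text
time: 13.67
ee_pos: [0.5795, 0.2586, 0.1318]
tcp_rot: [-178.3, 0.1, 37.3]
wrist_force: [0.1, -0.3, -0.7]
opening: 0.0654
grasp_force: 33.9
```

Scaled: -10.8 cm / 80 = -0.135, -10.6 cm / 80 = -0.1325.

>>> servo_tool([
  [0, 0, -0.0375, 0],
  [0, 0, -0.075, 0],
  [0, 0, -0.1063, 0],
  [0, 0, -0.1225, 0],
  [0, 0, -0.13, 0],
  [0, 0, -0.1325, 0],
  [0, 0, -0.135, 0],
  [0, 0, -0.135, 0],
  [0, 0, -0.135, 0],
])

```text
time: 14.42
ee_pos: [0.5803, 0.2591, 0.025]
tcp_rot: [-178.3, -0.1, 37.3]
wrist_force: [0.4, -0.4, -1.0]
opening: 0.0652
grasp_force: 33.9
```

Scaled: -0.2 cm / 80 = -0.0025, -0.1 cm / 80 = -0.0013.

>>> servo_tool([
  [0, 0, -0.0013, 0],
  [0, 0, -0.0025, 0],
  [0, 0, -0.0025, 0],
])

```text
time: 14.67
ee_pos: [0.5802, 0.2593, 0.0233]
tcp_rot: [-178.3, -0.1, 37.3]
wrist_force: [-1.3, -1.4, 6.4]
opening: 0.065
grasp_force: 34.5
```

Contact at the same height as in the lane, so I release and rise.

>>> servo_tool([
  [0, 0, 0, 0],
  [0, 0, 0, 0],
  [0, 0, 0, 0],
  [0, 0, 0, 0],
  [0, 0, 0, 0],
  [0, 0, 0, 0],
], claw=0)

```text
time: 15.17
ee_pos: [0.5794, 0.2589, 0.0214]
tcp_rot: [-178.2, 0.1, 37.3]
wrist_force: [-0.2, -0.1, -0.2]
opening: 0.0856
grasp_force: 0.0
```

Scaled: 20 cm / 80 = 0.25, 18 cm / 80 = 0.225.

>>> servo_tool([
  [0, 0, 0.0375, 0],
  [0, 0, 0.075, 0],
  [0, 0, 0.125, 0],
  [0, 0, 0.175, 0],
  [0, 0, 0.225, 0],
  [0, 0, 0.25, 0],
  [0, 0, 0.25, 0],
  [0, 0, 0.25, 0],
])

```text
time: 15.83
ee_pos: [0.5801, 0.2592, 0.2229]
tcp_rot: [-178.3, -0.1, 37.3]
wrist_force: [0.4, 0.2, -0.7]
opening: 0.0853
grasp_force: 0.0
```

```bash
python3 - <<'E'
from h import *
im=shot('wrist','w7');o=get_obs(); print({k:np.round(o[k],4) for k in('ee_pos','tcp_rot','q','time')})
E
```

```text
{'ee_pos': array([0.5796, 0.259 , 0.2212]), 'tcp_rot': array([-1.782343e+02,  4.740000e-02,  3.731950e+01]), 'q': array([ 23.3091,  17.4629,  23.405 ,  96.4157,   1.7017, 165.9833]), 'time': np.float64(15.8833)}
```

View pics/w7.png

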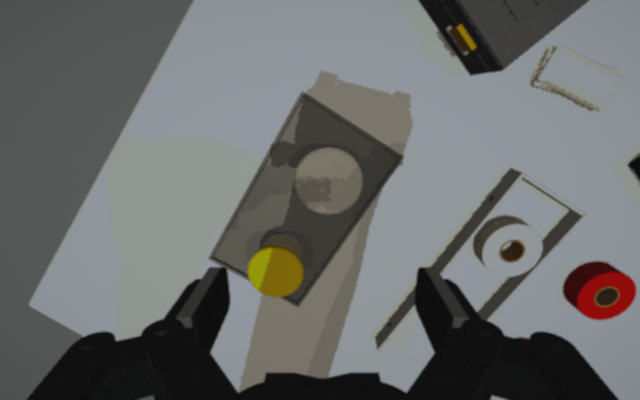

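Both pots stand on the tray: the wide one at pixel (328,181) and the yellow at (276,271). The roll is untouched in the lane at (511,249). Next I take the roll along the lane, at yaw about 96.7.

Scaled: -21.6 cm / 80 = -0.27, -18.9 cm / 80 = -0.2363, 1.037 rad / 2 = 0.5185.

>>> servo_tool([
  [0.01, -0.0338, 0, 0.055],
  [0.02, -0.0675, 0, 0.11],
  [0.03, -0.1013, 0, 0.165],
  [0.04, -0.135, 0, 0.22],
  [0.05, -0.1688, 0, 0.275],
  [0.06, -0.2025, 0, 0.33],
  [0.0675, -0.2363, 0, 0.385],
  [0.075, -0.27, 0, 0.44],
  [0.075, -0.27, 0, 0.495],
  [0.075, -0.27, 0, 0.5185],
  [0.075, -0.27, -0.05, 0.5185],
  [0.075, -0.27, -0.1, 0.5185],
  [0.075, -0.27, -0.15, 0.5185],
  [0.075, -0.27, -0.1625, 0.5185],
  [0.075, -0.27, -0.1625, 0.5185],
  [0.075, -0.27, -0.1625, 0.5185],
  [0.075, -0.27, -0.1625, 0.5185],
])

```text
time: 17.3
ee_pos: [0.6406, 0.043, 0.0942]
tcp_rot: [-178.4, 0.1, 96.7]
wrist_force: [0.6, 0.2, 1.1]
opening: 0.0851
grasp_force: 0.0
```

```bash
python3 - <<'E'
from h import *
im=shot('wrist','w8');o=get_obs(); print({k:np.round(o[k],4) for k in('ee_pos','tcp_rot','q','time')})
E
```

```text
{'ee_pos': array([0.6409, 0.043 , 0.0945]), 'tcp_rot': array([-1.784588e+02,  6.240000e-02,  9.673870e+01]), 'q': array([ 3.9027, 18.7285, 10.9739, 83.7817, -0.1385, 87.1666]), 'time': np.float64(17.35)}
```

View pics/w8.png

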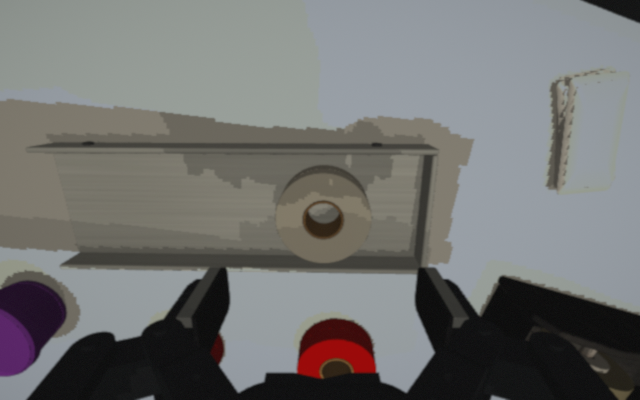

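The roll's core is at (322,220), midway between the fingers, and the lane axis is level in the view. I descend now.

Scaled: -8.4 cm / 80 = -0.105, -8.1 cm / 80 = -0.1013.

>>> servo_tool([
  [-0.0013, 0, -0.0375, 0],
  [-0.0013, 0, -0.0625, 0],
  [-0.0013, 0, -0.0813, 0],
  [-0.0013, 0, -0.0938, 0],
  [-0.0013, 0, -0.1013, 0],
  [-0.0013, 0, -0.105, 0],
  [-0.0013, 0, -0.105, 0],
  [-0.0013, 0, -0.105, 0],
])

```text
time: 18.02
ee_pos: [0.6392, 0.043, 0.0087]
tcp_rot: [-178.3, 0.1, 96.7]
wrist_force: [1.0, -0.8, 0.6]
opening: 0.0852
grasp_force: 0.0
```

Scaled: 0.1 cm / 80 = 0.0013.

>>> servo_tool([
  [0, 0, 0.0013, 0],
  [0, 0, 0.0013, 0],
  [0, 0, 0.0013, 0],
  [0, 0, 0.0013, 0],
  [0, 0, 0.0013, 0],
  [0, 0, 0.0013, 0],
  [0, 0, 0.0013, 0],
  [0, 0, 0.0013, 0],
], claw=1, force=40)

```text
time: 18.68
ee_pos: [0.6391, 0.0429, 0.0101]
tcp_rot: [-178.3, 0.1, 96.7]
wrist_force: [-1.9, 0.2, 5.5]
opening: 0.0643
grasp_force: 43.9
```

Scaled: -31.2 cm / 80 = -0.39, -15.6 cm / 80 = -0.195.

>>> servo_tool([
  [0, 0, 0.025, 0],
  [0, 0, 0.0625, 0],
  [0, 0, 0.1, 0],
  [0, 0, 0.1375, 0],
  [-0.0188, -0.0375, 0.15, 0],
  [-0.0375, -0.075, 0.15, 0],
  [-0.0563, -0.1125, 0.15, 0],
  [-0.075, -0.15, 0.15, 0],
  [-0.0938, -0.1875, 0.15, 0],
  [-0.1125, -0.225, 0.15, 0],
  [-0.1313, -0.2625, 0.15, 0],
  [-0.15, -0.3, 0.15, 0],
  [-0.1688, -0.3375, 0.15, 0],
  [-0.1875, -0.375, 0.15, 0],
  [-0.195, -0.39, 0.15, 0],
  [-0.195, -0.39, 0.15, 0],
  [-0.195, -0.39, 0.15, 0],
  [-0.195, -0.39, 0.15, 0],
])

```text
time: 20.18
ee_pos: [0.483, -0.2684, 0.1287]
tcp_rot: [-178.3, 0.0, 96.8]
wrist_force: [0.2, 0.5, -1.9]
opening: 0.0642
grasp_force: 44.7
```

```bash
python3 - <<'E'
from h import *
im=shot('wrist','w9');o=get_obs(); print({k:np.round(o[k],4) for k in('ee_pos','tcp_rot','q','time')})
E
```

```text
{'ee_pos': array([ 0.4831, -0.2682,  0.1287]), 'tcp_rot': array([-1.782489e+02,  4.240000e-02,  9.679630e+01]), 'q': array([-28.4979,   5.9231,  -0.2704,  85.2113,  -1.0463,  54.7193]), 'time': np.float64(20.2333)}
```

View pics/w9.png

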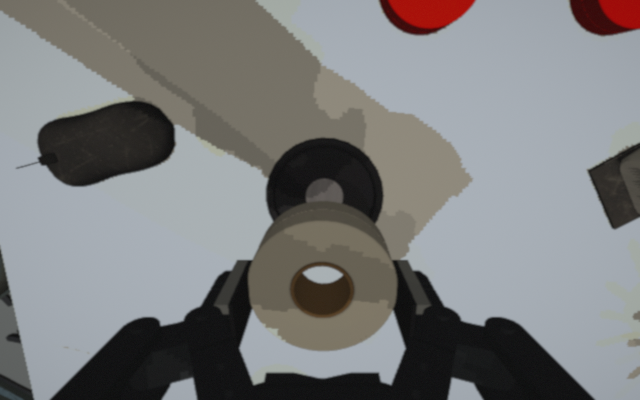

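The roll is held level, its core at (322,290). The dish spans columns 266–382 and its floor mark is at about (324,193). I'll compare their positions.

```bash
python3 - <<'E'
from h import *
o=get_obs(); print('dish',onz('wrist',324,193,.004,o),'edges',onz('wrist',266,190,.01,o),onz('wrist',382,190,.01,o),'top edge',onz('wrist',324,138,.01,o),'roll',onz('wrist',322,290,.149,o))
T=cv2.imread('pics/top0.png'); print('rim by top', onz('top',417.4,195.8,.01))
E
```

```text
dish [ 0.48052898 -0.26686162  0.004     ] edges [ 0.43175076 -0.26869333  0.01      ] [ 0.52799069 -0.25631725  0.01      ] top edge [ 0.47496541 -0.21984683  0.01      ] roll [ 0.4833829  -0.26748867  0.149     ]
rim by top [ 0.48240462 -0.26778107  0.01      ]
```

>>> servo_tool([
  [-0.0013, -0.0013, -0.0375, 0],
  [-0.0013, -0.0013, -0.075, 0],
  [-0.0013, -0.0013, -0.1063, 0],
  [-0.0013, -0.0013, -0.125, 0],
  [-0.0013, -0.0013, -0.135, 0],
  [-0.0013, -0.0013, -0.14, 0],
  [-0.0013, -0.0013, -0.1438, 0],
  [-0.0013, -0.0013, -0.1438, 0],
  [-0.0013, -0.0013, -0.1438, 0],
])

```text
time: 20.98
ee_pos: [0.4822, -0.2702, 0.0146]
tcp_rot: [-178.3, 0.1, 96.8]
wrist_force: [-0.9, 0.1, -0.2]
opening: 0.065
grasp_force: 44.7
```

Scaled: -0.3 cm / 80 = -0.0038, -0.2 cm / 80 = -0.0025.

>>> servo_tool([
  [0, 0, -0.0013, 0],
  [0, 0, -0.0025, 0],
  [0, 0, -0.0038, 0],
  [0, 0, -0.0038, 0],
])

```text
time: 21.32
ee_pos: [0.4815, -0.2701, 0.0105]
tcp_rot: [-178.2, 0.1, 96.7]
wrist_force: [-0.2, 0.4, -0.3]
opening: 0.0644
grasp_force: 44.7
```

Scaled: -0.2 cm / 80 = -0.0025, -0.1 cm / 80 = -0.0013.

>>> servo_tool([
  [0, 0.0013, -0.0013, 0],
  [0, 0.0013, -0.0025, 0],
  [0, 0.0013, -0.0025, 0],
  [0, 0.0013, -0.0025, 0],
])

```text
time: 21.65
ee_pos: [0.4816, -0.2697, 0.01]
tcp_rot: [-178.3, 0.2, 96.7]
wrist_force: [-5.7, -0.6, 10.9]
opening: 0.0644
grasp_force: 45.7
```

Contact, so I release and rise.

Scaled: 0.1 cm / 80 = 0.0013.

>>> servo_tool([
  [0, 0, 0.0013, 0],
  [0, 0, 0.0013, 0],
  [0, 0, 0.0013, 0],
  [0, 0, 0.0013, 0],
  [0, 0, 0.0013, 0],
  [0, 0, 0.0013, 0],
  [0, 0, 0.0013, 0],
], claw=0)

```text
time: 22.23
ee_pos: [0.4815, -0.269, 0.0094]
tcp_rot: [-178.2, 0.0, 96.7]
wrist_force: [0.4, -0.3, 0.1]
opening: 0.0857
grasp_force: 0.0
```

Scaled: 20 cm / 80 = 0.25, 18 cm / 80 = 0.225.

>>> servo_tool([
  [0, 0, 0.0375, 0],
  [0, 0, 0.075, 0],
  [0, 0, 0.125, 0],
  [0, 0, 0.175, 0],
  [0, 0, 0.225, 0],
  [0, 0, 0.25, 0],
  [0, 0, 0.25, 0],
  [0, 0, 0.25, 0],
])

```text
time: 22.9
ee_pos: [0.4821, -0.2694, 0.2108]
tcp_rot: [-178.4, 0.1, 96.7]
wrist_force: [-0.6, 0.1, -0.2]
opening: 0.0856
grasp_force: 0.0
```

```bash
python3 - <<'E'
from h import *
im=shot('wrist','w10');o=get_obs(); print({k:np.round(o[k],4) for k in('ee_pos','tcp_rot','q','time')})
cv2.imwrite('pics/w10c.png',cv2.resize(im[100:290,230:430,::-1],None,fx=3,fy=3))
E
```

```text
{'ee_pos': array([ 0.4816, -0.2691,  0.2093]), 'tcp_rot': array([-1.782394e+02,  5.310000e-02,  9.673740e+01]), 'q': array([-28.6459,   6.2458,   8.9764,  94.1355,  -1.0627,  54.6306]), 'time': np.float64(22.95)}
```

View pics/w10c.png

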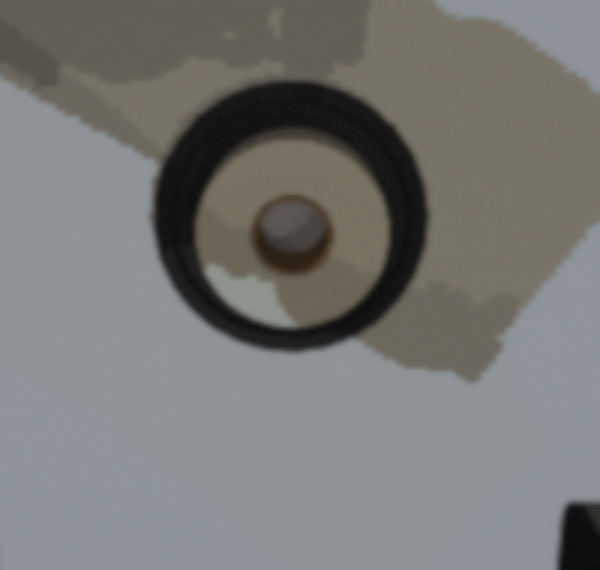

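The roll lies flat in the dish with its whole rim visible around it. I've now used all 14 views, so from here I check by numbers only. Next I measure the roll's fit and travel to the wide pot.

```bash
python3 - <<'E'
from h import *
o=get_obs(); print(onz('wrist',291/3+230-.3,234/3+100-.3,.03,o)-onz('wrist',291/3+230-.3,216/3+100-.3,.01,o))
E
```

```text
[ 0.00054636 -0.00159599  0.02      ]
```

Scaled: 52.8 cm / 80 = 0.66, 9.8 cm / 80 = 0.1225, -1.037 rad / 2 = -0.5185.

>>> servo_tool([
  [0.0088, 0.0475, 0, -0.04],
  [0.0175, 0.095, 0, -0.08],
  [0.0263, 0.1425, 0, -0.12],
  [0.035, 0.19, 0, -0.16],
  [0.0438, 0.2375, 0, -0.2],
  [0.0525, 0.285, 0, -0.24],
  [0.0613, 0.3325, 0, -0.28],
  [0.07, 0.38, 0, -0.32],
  [0.0788, 0.4275, 0, -0.36],
  [0.0875, 0.475, 0, -0.4],
  [0.0975, 0.5225, 0, -0.44],
  [0.1063, 0.57, 0, -0.48],
  [0.115, 0.6175, 0, -0.5185],
  [0.1225, 0.66, 0, -0.5185],
  [0.1225, 0.66, 0, -0.5185],
  [0.1225, 0.66, -0.05, -0.5185],
  [0.1225, 0.66, -0.1, -0.5185],
  [0.1225, 0.66, -0.1375, -0.5185],
  [0.1225, 0.66, -0.1375, -0.5185],
  [0.1225, 0.66, -0.1375, -0.5185],
])

```text
time: 24.62
ee_pos: [0.578, 0.2581, 0.0973]
tcp_rot: [-178.2, 0.3, 37.3]
wrist_force: [0.9, 0.4, 0.2]
opening: 0.0854
grasp_force: 0.0
```

```bash
python3 - <<'E'
from h import *
im=shot('wrist','w11');o=get_obs(); print({k:np.round(o[k],4) for k in('ee_pos','tcp_rot','q','time')})
W=cv2.imread('pics/w11.png')
try:
    c,_=blob(W,(20,110,60),(35,255,255),(240,350),200); print(cv2.fitEllipse(c),onz('wrist',*cv2.fitEllipse(c)[0],.059,o))
except Exception as e: print(e)
E
```

```text
{'ee_pos': array([0.5793, 0.2586, 0.0999]), 'tcp_rot': array([-1.78219e+02,  1.02400e-01,  3.73160e+01]), 'q': array([ 23.2933,  16.5008,   8.8041,  82.8343,   1.7031, 165.971 ]), 'time': np.float64(24.6667)}
((249.56057739257812, 352.46990966796875), (69.66149139404297, 76.55641174316406), 101.1784896850586) [0.4738892  0.24437031 0.059     ]
```

Scaled: -7.8 cm / 80 = -0.0975, -7.4 cm / 80 = -0.0925.

>>> servo_tool([
  [0.0013, 0, -0.0375, 0],
  [0.0013, 0, -0.0625, 0],
  [0.0013, 0, -0.0813, 0],
  [0.0013, 0, -0.0925, 0],
  [0.0013, 0, -0.0975, 0],
  [0.0013, 0, -0.0975, 0],
  [0.0013, 0, -0.0975, 0],
])

```text
time: 25.25
ee_pos: [0.5813, 0.2592, 0.0233]
tcp_rot: [-178.3, -0.1, 37.3]
wrist_force: [0.2, 0.2, 0.1]
opening: 0.0854
grasp_force: 0.0
```

>>> servo_tool([
  [0, 0, 0, 0],
  [0, 0, 0, 0],
  [0, 0, 0, 0],
  [0, 0, 0, 0],
  [0, 0, 0, 0],
  [0, 0, 0, 0],
  [0, 0, 0, 0],
], claw=1, force=30)

```text
time: 25.83
ee_pos: [0.5812, 0.2593, 0.0235]
tcp_rot: [-178.3, -0.1, 37.3]
wrist_force: [-1.8, -0.2, 5.2]
opening: 0.0657
grasp_force: 33.2
```

Scaled: -22.6 cm / 80 = -0.2825, -1.5 cm / 80 = -0.0188, -0.5 rad / 2 = -0.25.

>>> servo_tool([
  [0, 0, 0.025, 0],
  [0, 0, 0.0625, 0],
  [0, 0, 0.1, 0],
  [0, 0, 0.1375, 0],
  [-0.0025, -0.025, 0.1375, 0],
  [-0.0038, -0.0625, 0.1375, -0.03],
  [-0.0063, -0.1, 0.1375, -0.07],
  [-0.01, -0.1375, 0.1375, -0.11],
  [-0.0125, -0.175, 0.1375, -0.15],
  [-0.015, -0.2125, 0.1375, -0.19],
  [-0.0175, -0.25, 0.1375, -0.22],
  [-0.0188, -0.275, 0.1375, -0.25],
  [-0.0188, -0.2825, 0.1375, -0.25],
  [-0.0188, -0.2825, 0.1375, -0.25],
  [-0.0188, -0.2825, 0.1375, -0.25],
  [-0.0188, -0.2825, 0.1375, -0.25],
])

```text
time: 27.17
ee_pos: [0.5657, 0.0339, 0.1317]
tcp_rot: [-178.2, 0.0, 8.8]
wrist_force: [0.7, -0.7, -0.5]
opening: 0.0658
grasp_force: 33.9
```

Scaled: -10.8 cm / 80 = -0.135, -10.6 cm / 80 = -0.1325.

>>> servo_tool([
  [0.0013, -0.0013, -0.0375, 0],
  [0.0013, -0.0013, -0.075, 0],
  [0.0013, -0.0013, -0.1063, 0],
  [0.0013, -0.0013, -0.1225, 0],
  [0.0013, -0.0013, -0.13, 0],
  [0.0013, -0.0013, -0.1325, 0],
  [0.0013, -0.0013, -0.135, 0],
  [0.0013, -0.0013, -0.135, 0],
  [0.0013, -0.0013, -0.135, 0],
])

```text
time: 27.92
ee_pos: [0.5673, 0.032, 0.0249]
tcp_rot: [-178.2, -0.1, 8.7]
wrist_force: [-1.1, 0.4, -0.8]
opening: 0.0655
grasp_force: 33.9
```

Scaled: -0.2 cm / 80 = -0.0025, -0.1 cm / 80 = -0.0013.

>>> servo_tool([
  [0, 0, -0.0013, 0],
  [0, 0, -0.0025, 0],
  [0, 0, -0.0025, 0],
])

```text
time: 28.17
ee_pos: [0.5674, 0.032, 0.0234]
tcp_rot: [-178.2, -0.1, 8.7]
wrist_force: [-2.3, -0.9, 9.1]
opening: 0.0653
grasp_force: 34.6
```

>>> servo_tool([
  [0, 0, 0, 0],
  [0, 0, 0, 0],
  [0, 0, 0, 0],
  [0, 0, 0, 0],
  [0, 0, 0, 0],
  [0, 0, 0, 0],
  [0, 0, 0, 0],
], claw=0)

```text
time: 28.75
ee_pos: [0.5665, 0.0319, 0.0214]
tcp_rot: [-178.2, 0.1, 8.7]
wrist_force: [-0.5, 0.7, 0.3]
opening: 0.0853
grasp_force: 0.0
```

Scaled: 21.7 cm / 80 = 0.2713, 20 cm / 80 = 0.25, 0.525 rad / 2 = 0.2625.

>>> servo_tool([
  [0, 0, 0.0375, 0],
  [0, 0, 0.075, 0],
  [0, 0, 0.125, 0],
  [0, 0, 0.175, 0],
  [0, 0, 0.1875, 0],
  [-0.0125, 0.025, 0.1875, 0.03],
  [-0.03, 0.0625, 0.1875, 0.07],
  [-0.0475, 0.1, 0.1875, 0.11],
  [-0.0625, 0.1375, 0.1875, 0.15],
  [-0.0813, 0.175, 0.1875, 0.19],
  [-0.1, 0.2125, 0.1875, 0.23],
  [-0.1125, 0.25, 0.1875, 0.2625],
  [-0.1213, 0.2713, 0.1875, 0.2625],
  [-0.1213, 0.2713, 0.1875, 0.2625],
  [-0.1213, 0.2713, 0.1875, 0.2625],
  [-0.1213, 0.2713, 0.1875, 0.2625],
])

```text
time: 30.08
ee_pos: [0.4697, 0.2485, 0.1714]
tcp_rot: [-178.2, 0.1, 38.7]
wrist_force: [1.1, 0.4, 0.4]
opening: 0.0852
grasp_force: 0.0
```

```bash
python3 - <<'E'
from h import *
im=shot('wrist','w12');o=get_obs(); print({k:np.round(o[k],4) for k in('ee_pos','tcp_rot','q','time')})
W=cv2.imread('pics/w12.png'); T0=None
c,_=blob(W,(20,110,60),(35,255,255),(320,220),200); e=cv2.fitEllipse(c); print(e,onz('wrist',*e[0],.059,o))
E
```

```text
{'ee_pos': array([0.4698, 0.2482, 0.1715]), 'tcp_rot': array([-1.782444e+02,  5.540000e-02,  3.869850e+01]), 'q': array([ 26.9273,   2.0118,   0.3224,  88.7231,   1.7073, 168.2236]), 'time': np.float64(30.1333)}
((329.4788818359375, 203.6395263671875), (70.08452606201172, 72.77418518066406), 93.43140411376953) [0.46859197 0.24335524 0.059     ]
```

Scaled: -14.8 cm / 80 = -0.185, -14.2 cm / 80 = -0.1775.

>>> servo_tool([
  [0, 0, -0.05, 0],
  [0, 0, -0.1, 0],
  [0, 0, -0.1375, 0],
  [0, 0, -0.1625, 0],
  [0, 0, -0.1775, 0],
  [0, 0, -0.185, 0],
  [0, 0, -0.185, 0],
  [0, 0, -0.185, 0],
])

```text
time: 30.8
ee_pos: [0.4703, 0.2489, 0.0247]
tcp_rot: [-178.2, -0.0, 38.7]
wrist_force: [0.8, 0.0, 0.5]
opening: 0.0857
grasp_force: 0.0
```

>>> servo_tool([
  [0, 0, 0, 0],
  [0, 0, 0, 0],
  [0, 0, 0, 0],
  [0, 0, 0, 0],
  [0, 0, 0, 0],
  [0, 0, 0, 0],
  [0, 0, 0, 0],
], claw=1, force=30)

```text
time: 31.38
ee_pos: [0.4704, 0.2495, 0.0252]
tcp_rot: [-178.3, -0.1, 38.8]
wrist_force: [0.1, -0.3, 5.8]
opening: 0.0571
grasp_force: 31.2
```

Scaled: -22.5 cm / 80 = -0.2813, 1.7 cm / 80 = 0.0213, -0.525 rad / 2 = -0.2625.

>>> servo_tool([
  [0, 0, 0.025, 0],
  [0, 0, 0.0625, 0],
  [0, 0, 0.1, 0],
  [0, 0, 0.1375, 0],
  [0.0025, -0.025, 0.1375, 0],
  [0.0038, -0.0625, 0.1375, -0.03],
  [0.0063, -0.1, 0.1375, -0.07],
  [0.01, -0.1375, 0.1375, -0.11],
  [0.0125, -0.175, 0.1375, -0.15],
  [0.015, -0.2125, 0.1375, -0.19],
  [0.0188, -0.25, 0.1375, -0.23],
  [0.0213, -0.275, 0.1375, -0.2625],
  [0.0213, -0.2813, 0.1375, -0.2625],
  [0.0213, -0.2813, 0.1375, -0.2625],
  [0.0213, -0.2813, 0.1375, -0.2625],
  [0.0213, -0.2813, 0.1375, -0.2625],
])

```text
time: 32.72
ee_pos: [0.4865, 0.0248, 0.1337]
tcp_rot: [-178.2, 0.0, 8.8]
wrist_force: [-0.2, 0.2, -0.5]
opening: 0.0573
grasp_force: 32.2
```

Scaled: -10.8 cm / 80 = -0.135, -10.6 cm / 80 = -0.1325.

>>> servo_tool([
  [0, 0, -0.0375, 0],
  [0, 0, -0.075, 0],
  [0, 0, -0.1063, 0],
  [0, 0, -0.1225, 0],
  [0, 0, -0.13, 0],
  [0, 0, -0.1325, 0],
  [0, 0, -0.135, 0],
  [0, 0, -0.135, 0],
  [0, 0, -0.135, 0],
])

```text
time: 33.47
ee_pos: [0.4872, 0.0241, 0.0266]
tcp_rot: [-178.2, -0.0, 8.7]
wrist_force: [0.8, -0.8, 0.2]
opening: 0.0572
grasp_force: 32.3
```

>>> servo_tool([
  [0, 0, -0.0013, 0],
  [0, 0, -0.0025, 0],
  [0, 0, -0.0025, 0],
  [0, 0, -0.0025, 0],
])

```text
time: 33.8
ee_pos: [0.4876, 0.024, 0.0251]
tcp_rot: [-178.2, -0.1, 8.7]
wrist_force: [-0.4, -0.1, 7.2]
opening: 0.0574
grasp_force: 32.7
```

>>> servo_tool([
  [0, 0, 0, 0],
  [0, 0, 0, 0],
  [0, 0, 0, 0],
  [0, 0, 0, 0],
  [0, 0, 0, 0],
  [0, 0, 0, 0],
  [0, 0, 0, 0],
], claw=0)

```text
time: 34.38
ee_pos: [0.4865, 0.0239, 0.0234]
tcp_rot: [-178.2, 0.1, 8.7]
wrist_force: [-0.3, 0.9, 0.6]
opening: 0.0856
grasp_force: 0.0
```

Scaled: 23.5 cm / 80 = 0.2938, 22 cm / 80 = 0.275.

>>> servo_tool([
  [0, 0, 0.0375, 0],
  [0, 0, 0.075, 0],
  [0, 0, 0.125, 0],
  [0, 0, 0.175, 0],
  [0, 0, 0.225, 0],
  [0, 0, 0.25, 0],
  [0.05, 0, 0.275, 0],
  [0.0875, 0, 0.2938, 0],
  [0.0875, 0, 0.2938, 0],
  [0.0875, 0, 0.2938, 0],
  [0.0875, 0, 0.2938, 0],
])

```text
time: 35.3
ee_pos: [0.5561, 0.0239, 0.2577]
tcp_rot: [-178.2, 0.1, 8.7]
wrist_force: [-0.5, -0.7, -0.3]
opening: 0.0853
grasp_force: 0.0
```

```bash
python3 - <<'E'
from h import *
im=shot('wrist','w13');o=get_obs(); print({k:np.round(o[k],4) for k in('ee_pos','tcp_rot','q','time')})
W=cv2.imread('pics/w13.png')
c,_=blob(W,(20,110,60),(35,255,255),(320,236),200); e=cv2.fitEllipse(c); print(e,onz('wrist',*e[0],.059,o))
# wide lid: edge circle fit near the expected pixel
cal=get_calibration('wrist'); best=None
u,v=320,165; p=cv2.resize(cv2.cvtColor(W,6)[v-45:v+45,u-45:u+45],None,fx=6,fy=6,interpolation=cv2.INTER_CUBIC)
p=cv2.GaussianBlur(cv2.createCLAHE(3,(4,4)).apply(p),(0,0),4)
h=cv2.HoughCircles(p,cv2.HOUGH_GRADIENT,2,30,param1=60,param2=15,minRadius=165,maxRadius=205)
for x,y,r in (h[0][:5] if h is not None else []): q=(u-45+x/6,v-45+y/6); print('wide?',q,r/6,onz('wrist',*q,.049,o).round(4))
E
```

```text
{'ee_pos': array([0.5557, 0.0239, 0.258 ]), 'tcp_rot': array([-1.78222e+02,  1.25900e-01,  8.67440e+00]), 'q': array([  1.5682,   6.8943,  15.1314,  98.582 ,   1.7488, 172.8905]), 'time': np.float64(35.35)}
((319.8988037109375, 235.43179321289062), (49.22687911987305, 51.39730453491211), 95.31185913085938) [0.48356366 0.02117533 0.059     ]
wide? (np.float32(313.16666), np.float32(199.5)) 31.666666 [0.5219 0.0351 0.049 ]
wide? (np.float32(318.5), np.float32(199.5)) 33.966667 [0.5229 0.0291 0.049 ]
wide? (np.float32(322.16666), np.float32(184.83334)) 31.4 [0.5406 0.0276 0.049 ]
wide? (np.float32(312.83334), np.float32(189.83334)) 30.666666 [0.5332 0.0371 0.049 ]
wide? (np.float32(324.5), np.float32(198.5)) 28.166666 [0.5251 0.0225 0.049 ]
```

The tall pot is back within about 3 mm. I'll return the arm near its start so the top view can be compared with the first picture.

Scaled: -52.4 cm / 80 = -0.655, -32.8 cm / 80 = -0.41, 0.28 rad / 2 = 0.14.

>>> servo_tool([
  [-0.41, -0.655, -0.0338, 0.14],
  [-0.41, -0.655, -0.0338, 0.14],
  [-0.41, -0.655, -0.0338, 0.14],
  [-0.41, -0.655, -0.0338, 0.14],
  [-0.41, -0.655, -0.0338, 0.14],
  [-0.41, -0.655, -0.0338, 0.14],
  [-0.41, -0.655, -0.0338, 0.14],
  [-0.41, -0.655, -0.0338, 0.14],
  [-0.41, -0.655, -0.0338, 0.14],
  [-0.41, -0.655, -0.0338, 0.14],
  [-0.41, -0.655, -0.0338, 0.14],
  [-0.41, -0.655, -0.0338, 0.14],
  [-0.41, -0.655, -0.0338, 0.14],
  [-0.41, -0.655, -0.0338, 0.14],
  [-0.41, -0.655, -0.0338, 0.14],
  [-0.41, -0.655, -0.0338, 0.14],
  [-0.41, -0.655, -0.0338, 0.14],
  [-0.41, -0.655, -0.0338, 0.14],
  [-0.41, -0.655, -0.0338, 0.14],
  [-0.41, -0.655, -0.0338, 0.14],
])

```text
time: 37.02
ee_pos: [0.2292, -0.499, 0.2321]
tcp_rot: [-178.3, 0.0, 24.8]
wrist_force: [-0.1, -0.9, 0.7]
opening: 0.0855
grasp_force: 0.0
```

```bash
python3 - <<'E'
from h import *
shot('top','t14'); o=get_obs(); print(o['ee_pos'],o['wrist_force'])
A=cv2.imread('pics/top0.png');B=cv2.imread('pics/t14.png')
def shift(n,u,v,h):
    t=cv2.cvtColor(A,6)[v-h:v+h,u-h:u+h]; s=cv2.cvtColor(B,6)[v-h-8:v+h+8,u-h-8:u+h+8]
    r=cv2.matchTemplate(s,t,5); _,m,_,l=cv2.minMaxLoc(r); print(n,'px shift',l[0]-8,l[1]-8,'score',round(m,3))
shift('wide',305,163,14); shift('tall',308,194,14); shift('timer',400,102,18); shift('mouse',411,264,22)
g=cv2.createCLAHE(3,(4,4))
for nm,I in(('start',A),('now',B)):
    p=cv2.resize(g.apply(cv2.cvtColor(I,6))[138:188,280:330],None,fx=8,fy=8,interpolation=2)
    h=cv2.HoughCircles(cv2.GaussianBlur(p,(0,0),3),3,2,30,param1=60,param2=15,minRadius=94,maxRadius=116)
    print(nm,[(280+x/8,138+y/8,r/8) for x,y,r in h[0][:2]] if h is not None else None)
    e=cv2.fitEllipse(blob(I,(20,110,60),(35,255,255),(308,194))[0]); print(e[0])
E
```

```text
[ 0.22929168 -0.49912827  0.23211049] [ 0.25727366 -0.08662018 -0.3272473 ]
wide px shift 0 0 score 0.362
tall px shift 1 0 score 0.701
timer px shift 0 0 score 1.0
mouse px shift 0 0 score 0.999
start [(np.float32(305.125), np.float32(163.375), np.float32(14.075)), (np.float32(301.875), np.float32(138.375), np.float32(11.8375))]
(308.103271484375, 194.30763244628906)
now [(np.float32(301.625), np.float32(164.875), np.float32(12.7)), (np.float32(305.375), np.float32(163.625), np.float32(12.475))]
(309.37261962890625, 194.33189392089844)
```

```bash
python3 -c "
from workcell import *
print(job_done())"
```

```text
the job is handed in; nothing more can be done
None
```

I handed the job in: the roll lies flat in the dish about 2 mm off centre, the tall pot is back within about 3 mm, the timer and mouse are unmoved, and the wide pot is back by the same reversed grasp, though its top-view check was weak; early on the tall pot was pressed on the lane wall (a 41 N wrist-force reading, not a failure reported by the simulator) and recovered.

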